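Release the spring catch of the gouge case with a dowel and open the lid

ROBOT

A 6-joint arm with a two-finger parallel gripper is mounted at the origin on the work surface. World frame = base frame: x ahead of the robot, y to its left, z up, the work surface at z = 0. Lengths are in m, angles in rad, forces in N, time in s.
With the tool pointing down it reaches from about 0.325 to 0.9 m from the base axis. Payload 6.1 kg.
Tool frame: the origin (TCP) lies on the centre line of the jaws, within the pads' length; the fingertips stand 19 mm ahead of it and the grasp point (between the pads) is the TCP; z points along the fingers, y is the line along which they close (so a half turn about z gives the same grasp; the last joint's range is limited). The gripper opens to 85 mm and grips with 20 to 120 N. Pads are 22 mm wide; open, the fingers measure 114 mm over their backs; the gripper's body (76 mm by 85 mm) begins 54 mm behind the grasp point. The pads swing forward as they close: fully open they stand 13 mm farther back than shut.
Start: joints at [-1.291, 0.22, 1.526, -0, 1.395, -0.126], TCP at [0.247, -0.574, 0.25] pointing down, gripper open.
Joint ranges: [-2.98, 2.98], [-0.91, 2.08], [0.09, 2.57], [-1.24, 4.39], [0.2, 2.65], [-2.68, 2.68]. Speed limits (rad/s): [2.57, 2.57, 3.01, 3.14, 3.14, 3.14].

INTERFACE

Orientations are given as a unit quaternion [w, x, y, z].
In Python, from workcell import robot gives the robot as it stands. The module is installed in compiled form; this text tells all that it offers.
- The arm moves only by the tool play_rows, never from a script. Its arguments are lists of equal length, an entry for each row: "translation": the shift along the world's x, y, z in normalised numbers (1 is 75 cm), a list of three; "delta_rot": the turn, a rotation vector about the world's x, y, z in fractions of the full range, 1 being 180 degrees, a list of three. In form: {"translation": [[x, y, z], ...], "delta_rot": [[rx, ry, rz], ...]}. A call has exactly 10 rows; each row is the pose to reach, as a shift and turn from the pose commanded when the call began; what a row does not reach only later rows make up. A row lasts 1/10 s, in which the tool goes at most 50 mm and 8.59 degrees, less where a joint would pass 70% of its speed; a pose out of reach is approached as far as the arm can. A shift or turn number past 1, either way, is cut back to 1. A call with a gripper value outside its range is refused whole. "gripper" is the finger opening in cm, from 0 to 8.54, set as the call begins (left out, the last holds). The fingers move at their own pace and stop on an object; "force" is the grip in N (left out, the last holds). Time passes only in rows, so rows that repeat a pose let the fingers close, or fill a call up. It gives the time, the measured TCP pose, the force, the opening and the grip force at its end, in the units of the state.
- robot.get_obs(): the state, without advancing time (a new reading comes with each control period).
- robot.read_camera(name): name is "side" or "top"; returns a dict with "pixels" (420x560x3 uint8, red, green, blue), "intrinsics" (3x3 intrinsics, pixels), "position" and "rotation" of the camera in the world. Camera axes: x right, y up, looking along -z (the intrinsics and any distortion apply to the point x, -y, -z); pixel columns grow to the right and rows downward; lengths in m; the calibration is good to about 2 mm. A picture is of the moment at which its call begins. There is no depth.
- robot.hand_in(): hands the job in; it is judged then, once.
The state is a dict: "time": time; "joints": joint angles; "dq": joint speeds; "joint_torque": joint torques, N m; "tcp_pos": TCP position; "orientation": TCP orientation; "ft_force": force on the tool from outside, world axes, zero at the start; "wrist_torque": the same for the moment, N m; "finger_gap": finger opening in m; "grasp_force": force on a finger pad.
Only numpy, scipy, OpenCV 4.12 (cv2) and the standard library are available. Lean on these libraries where they do the work, as an engineer would, in place of code of your own. Each camera call takes 0.05 s, during which the arm holds its last target. There are 200 camera calls.

TASK

Open the turner's gouge case: take the plain wooden dowel from the accessory block, push it down through the small hole in the lid to press the hidden spring catch down, and with the dowel still in the hole slide the lid open as far as it goes. Press gently, only as hard as the spring and the lid need: too hard a push bends the catch or mars the lid. Then stand the dowel back in the free hole of the block, right down to the bottom, and do not disturb the other things on the bench.

Things in the scene. Friction and masses are not known exactly. Their poses are not given: they have to be found in the camera images.
- case: Fixed pale wooden gouge case, 170 mm (its x) by 320 mm (its y) by 75 mm high, origin at the centre of its underside, z up. The lid slides out along the case's own +y, over the lower end wall. The lid is 9 mm thick, its top 70 mm above the case's underside, 5 mm below the side walls' rims. Inside, under the path of the hole, it is free to 39 mm below the lid's top but for the catch.
- lid (a joint): How far the lid has been slid open along the case's +y, m: 0 closed, 0.120 at the end stop. It runs with about 2 to 4 N of friction and stays where it is left. While the catch is up the lid is held at 0 to 0.003.
- hole (a point): Centre of the round 14 mm hole through the lid, at the lid's top face, ringed by a thin brass inlay; its axes are those of the case (z up, lid slides along +y). It moves with the lid. With the lid closed it is 85 mm from the case's centre towards -y, on the centre line, above the catch. A dowel pressed on the lid, case or catch, in any direction, with 20 N would damage them.
- catch (a point): Fixed point of the case under the closed lid's hole, 39 mm below the lid's top, on the spring catch's axis. The catch has a flat 20 mm brass pad, set by a screw: it rests 11 to 26 mm below the lid's top, it varies. Pushed 5.5 mm down from its rest it frees the lid, 7.5 mm is a hard stop: 2.5 N at first touch, 5.5 N freed, 6.6 N at the stop. Keep it down until the lid has moved 12 mm.
- dowel: Plain round wooden dowel, 12 mm diameter, 125 mm long, 20 g, standing upright in one of the three holes of the block. Origin at the centre of its lower end, z along it to the upper end. It stands on the hole's floor, 85 mm of it above the block's top.
- block: Fixed dark wooden accessory block, 170 mm (x) by 60 mm (y) by 55 mm high, origin at the centre of its underside. Three 16 mm holes, 40 mm deep, floor 15 mm above the underside, lie in a row along its x, at x = -54, 0 and +54 mm. One holds the dowel, one the knock-out bar, one the awl; any order.
- block_hole0 (a point): Mouth of the block's hole at its x = -54 mm, centre of the hole at the block's top face.
- block_hole1 (a point): Mouth of the block's middle hole, at the block's top face.
- block_hole2 (a point): Mouth of the block's hole at its x = +54 mm, at the block's top face.
- bar: Bystander: steel knock-out bar 12 mm in diameter with a 26 mm round knob on top, 113 mm long, standing in the block. Origin at its lower end.
- awl: Bystander: awl with a bulging 28 mm wooden handle, 109 mm long, standing point down in the block. Origin at its lower end.
- chuck: Bystander: four-jaw steel lathe chuck, 94 mm diameter, 64 mm high, on the bench. Origin at the centre of its underside.
- bowl: Bystander: turned wooden bowl, 130 mm diameter, 55 mm high. Origin at the centre of its underside.
- tin: Bystander: round wax tin, 87 mm diameter, 32 mm high. Origin at the centre of its underside.
- mallet: Bystander: round turner's mallet standing on its head, 84 mm diameter, 228 mm high. Origin at the centre of its underside.
- blank: Bystander: round turning blank, 52 mm diameter, 160 mm long, lying along its own y. Origin under one end.
Things that resemble listed ones, but are neither listed nor needed, are in the scene too. What is shaped like the block but green or turquoise is not meant.

How it is judged:
On the way, in this order (a step that is already met when the one before it is completed fails the run):
1. with the dowel through the hole the catch has been pressed and the lid drawn open by 15 mm (value of joint lid above 0.015 m and z of dowel in the frame of hole below -0.009 m and horizontal distance between dowel and hole below 0.009 m), for 0.1 s.
2. the lid is open as far as it goes (value of joint lid above 0.11 m), for 0.2 s.
At the end, for the whole second after the job is handed in: the lid is open by more than 110 of its 120 mm, and the dowel stands released and at rest in a hole of the block, its lower end within 6 mm of the hole's floor and within 8 mm of the hole's axis, tilted less than 0.17 rad (value of joint lid above 0.11 m and z of dowel in the frame of block below 0.021 m and angle between dowel's own z axis and vertical below 0.17 rad and (horizontal distance between dowel and block_hole0 below 0.008 m or horizontal distance between dowel and block_hole1 below 0.008 m or horizontal distance between dowel and block_hole2 below 0.008 m) and linear speed of dowel below 0.02 m/s); the robot touches nothing.
It fails at once if the dowel presses on the case, its lid or its catch with 20 N or more (contact force between dowel and case above 20 N).
It fails at once if the hand or arm pushes on the case with 20 N or more (contact force between any of the fingers, the arm and case above 20 N).
It fails at once if the knock-out bar or the awl is lifted out of the block or shifted by 15 mm (distance of any of bar, awl from where it was at the start of the episode above 0.015 m).
It fails at once if another thing on the bench is shifted by 25 mm (distance of any of chuck, bowl, tin, mallet, blank from where it was at the start of the episode above 0.025 m).
It also fails if it takes over 67 s, if anything falls off the work surface, if the arm or the gripper's body presses on something with over 40 N, if the wrist force passes 120 N, or if a joint passes its speed limit or range.

## Working session

There is one attempt and no reset: what is moved stays moved. The work goes in short steps, Python scripts to look and compute and a tool call to move; the robot and the scene stay as the last step left them, time stands still between calls to the robot, and variables do not carry over. Pictures are saved under pics/ and viewed, at most 10 in all, crops included, and the job is handed in when it is done.

Besides the shell and the picture viewer there is one more tool, called after "Call:" as name(argument=value, ...) on one line, values as JSON. play_rows: Moves the arm, as the interface text tells. Its arguments: {"type":"object","properties":{"translation":{"type":"array","items":{"type":"array","items":{"type":"number"}}},"delta_rot":{"type":"array","items":{"type":"array","items":{"type":"number"}}},"gripper":{"type":"number"},"force":{"type":"number"}},"required":["translation","delta_rot"]}

```bash
mkdir -p pics
cat > h.py <<'E'
import numpy as np, cv2, pickle
from workcell import robot
def snap(n,tag):
    c=robot.read_camera(n); cv2.imwrite(f'pics/{tag}.png',c['pixels'][:,:,::-1]); pickle.dump(c,open(f'pics/{tag}.pkl','wb')); return c
def load(tag): return pickle.load(open(f'pics/{tag}.pkl','rb'))
def ray(c,u,v):
    K=np.array(c['intrinsics']); d=np.linalg.solve(K,[u,v,1.]); d=np.array([d[0],-d[1],-d[2]])
    return np.array(c['position']),np.array(c['rotation'])@d
def onz(c,u,v,z):
    p,d=ray(c,u,v); return p+d*(z-p[2])/d[2]
def proj(c,P):
    q=np.array(c['rotation']).T@(np.array(P)-c['position']); q=np.array(c['intrinsics'])@[q[0],-q[1],-q[2]]; return q[:2]/q[2]
def tri(c1,a,c2,b):
    p1,d1=ray(c1,*a);p2,d2=ray(c2,*b)
    s=np.linalg.lstsq(np.c_[d1,-d2],p2-p1,rcond=None)[0]; A=p1+s[0]*d1;B=p2+s[1]*d2
    return (A+B)/2,np.linalg.norm(A-B)
E
python3 - <<'E'
from h import *
for n in('top','side'):
    c=snap(n,n+'0'); print(c.keys(),c['position'],c['rotation'],c['intrinsics'])
print(robot.get_obs())
E
```

```text
dict_keys(['pixels', 'intrinsics', 'position', 'rotation']) [4.06586861e-01 1.35823113e-03 1.73109407e+00] [ 0.71282438  0.03772594 -0.02711576 -0.69980203] [[451.97848088   0.         280.78390282]
 [  0.         451.97848088 216.03707679]
 [  0.           0.           1.        ]]
dict_keys(['pixels', 'intrinsics', 'position', 'rotation']) [0.09115215 0.69235087 0.82021989] [-0.26941221 -0.11110041  0.3942871   0.87155691] [[385.28185979   0.         276.13739518]
 [  0.         385.28185979 205.65239836]
 [  0.           0.           1.        ]]
{'time': 0.1, 'joints': array([-1.29111162e+00,  2.21139818e-01,  1.52748935e+00,  5.43317316e-06,
        1.39465405e+00, -1.26078008e-01]), 'dq': array([ 0.00019852, -0.0025026 , -0.00251093,  0.00027279, -0.00176074,
        0.00200164]), 'joint_torque': array([ 7.42192611e-06, -4.98246646e+01, -3.90547121e+01, -2.84437237e-04,
        5.72792938e-03, -6.65308065e-06]), 'tcp_pos': array([ 0.24657355, -0.57376973,  0.24931709]), 'orientation': array([-8.42990921e-04,  9.79489820e-01,  2.01491882e-01, -6.21900736e-05]), 'ft_force': array([ 0.28492887, -0.07723529,  0.64134078]), 'wrist_torque': array([-0.01307662, -0.02745015, -0.04299284]), 'grasp_force': 0.0, 'finger_gap': 0.08528953150295071}
```

View pics/top0.png

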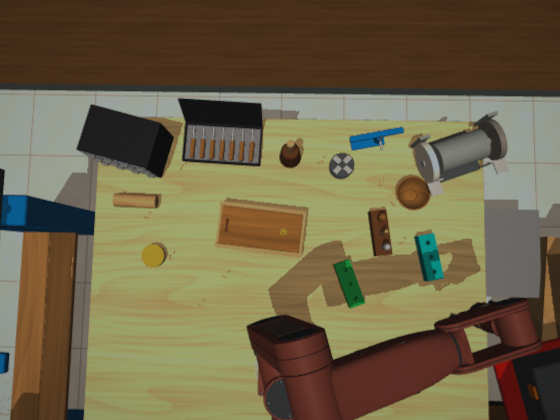

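View pics/side0.png

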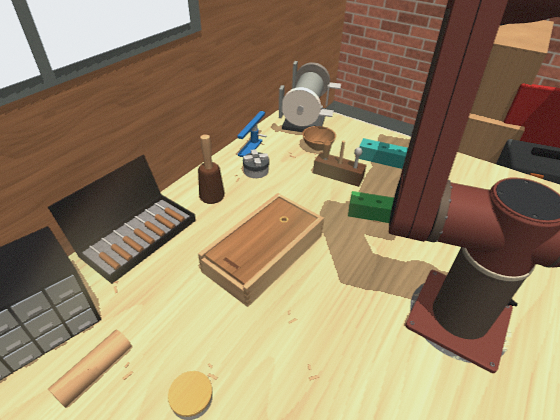

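The top view shows the case at about (262,228) with its brass ring at (283,232). The dark block is at (380,232), and the green (349,283) and turquoise (429,257) lookalikes are ignored. In the side view the block is at (340,165) with three uprights near x≈323, 342 and 358, and the ring is at (284,219). I'll take one close crop of both views to identify the dowel.

```bash
python3 - <<'E'
s=open('h.py').read()
s=s.replace("def ray(","from scipy.spatial.transform import Rotation as Ro\ndef Rm(c):\n    q=c['rotation']; return Ro.from_quat([q[1],q[2],q[3],q[0]]).as_matrix()\ndef ray(").replace("np.array(c['rotation'])@d","Rm(c)@d").replace("np.array(c['rotation']).T","Rm(c).T")
open('h.py','w').write(s)
E
python3 - <<'E'
from h import *
t=load('top0');s=load('side0')
a=cv2.resize(t['pixels'][200:265,345:425],None,fx=5,fy=5,interpolation=cv2.INTER_CUBIC)[:,:400]
b=cv2.resize(s['pixels'][130:195,300:380],None,fx=5,fy=5,interpolation=cv2.INTER_CUBIC)
c=cv2.resize(t['pixels'][195:265,205:315],None,fx=3.63,fy=3.63,interpolation=cv2.INTER_CUBIC)[:,:400]
d=cv2.resize(s['pixels'][185:305,195:330],None,fx=2.1,fy=2.1,interpolation=cv2.INTER_CUBIC)
I=np.zeros((600,800,3),np.uint8);I[:325,:400]=a;I[:325,400:]=b;I[330:330+c.shape[0],:c.shape[1]]=c[:270];I[330:330+d.shape[0],410:410+d.shape[1]]=d[:270]
cv2.imwrite('pics/crop1.png',I[:,:,::-1])
print(onz(t,380,232,.055),onz(t,283,232,.07),tri(t,(283,232),s,(284,219)))
E
```

```text
[ 0.50775974 -0.34028446  0.055     ] [0.50034894 0.01849388 0.07      ] (array([0.5001294 , 0.01837819, 0.07010173]), np.float64(0.00048446868956124296))
```

View pics/crop1.png

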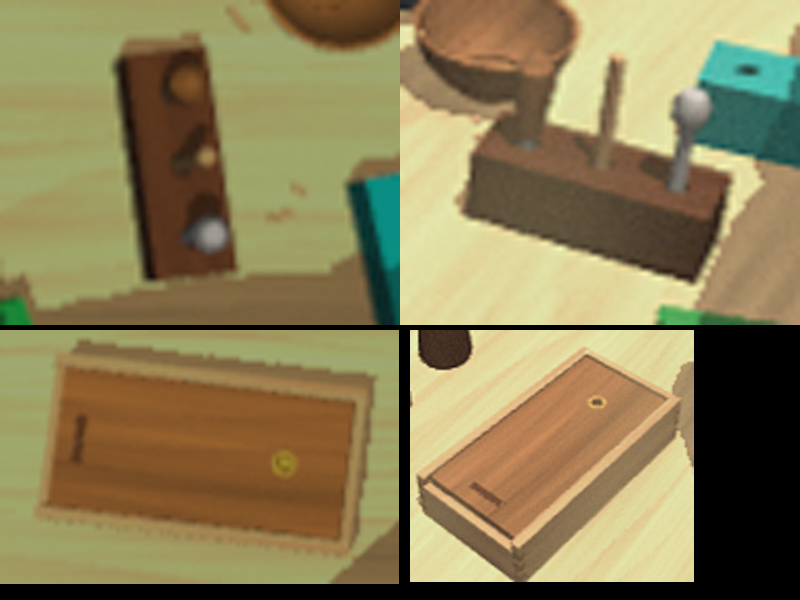

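Top panel: the awl with its bulging handle is at about (382,217), the plain thin dowel has its top at about (386,231), and the knobbed steel bar is at about (387,247). The dowel is therefore in the middle hole. The case's slide direction (+y) points to image left, where the low end wall and the finger groove are. Next I'll measure these precisely.

```bash
cat > m.py <<'E'
from h import *
def ring(c,box):
    u0,v0,u1,v1=box; p=cv2.resize(c['pixels'][v0:v1,u0:u1],None,fx=8,fy=8,interpolation=cv2.INTER_CUBIC)
    h=cv2.cvtColor(p,cv2.COLOR_RGB2HSV); m=((h[...,0]>=23)&(h[...,0]<38)&(h[...,1]>90)&(h[...,2]>90)).astype(np.uint8)
    cs=cv2.findContours(m,cv2.RETR_EXTERNAL,cv2.CHAIN_APPROX_NONE)[0]; k=max(cs,key=cv2.contourArea)
    e=cv2.fitEllipse(cv2.convexHull(k)); return np.array(e[0])/8-.4375+[u0,v0],np.array(e[1])/8
E
python3 - <<'E'
from m import *
t=load('top0');s=load('side0')
rt,a=ring(t,(273,222,294,243)); rs,b=ring(s,(272,208,296,230))
print('ring',rt,a,rs,b,onz(t,*rt,.07),onz(s,*rs,.07),tri(t,rt,s,rs))
# lid in top
h=cv2.cvtColor(t['pixels'],cv2.COLOR_RGB2HSV); 
for u,v in [(260,230),(240,240),(300,250),(262,205),(380,225),(372,240),(386,231)]: print((u,v),h[v,u])
h2=cv2.cvtColor(s['pixels'],cv2.COLOR_RGB2HSV)
for u in range(335,350): print(u,s['pixels'][148,u],h2[148,u])
E
```

```text
Traceback (most recent call last):
  File "m.py", line 6, in ring
    e=cv2.fitEllipse(cv2.convexHull(k)); return np.array(e[0])/8-.4375+[u0,v0],np.array(e[1])/8
cv2.error: OpenCV(4.12.0) /io/opencv/modules/imgproc/src/shapedescr.cpp:361: error: (-201:Incorrect size of input array) There should be at least 5 points to fit the ellipse in function 'fitEllipseNoDirect'
```

Run:
```python
from h import *
t=load('top0');s=load('side0')
h=cv2.cvtColor(t['pixels'],cv2.COLOR_RGB2HSV);h2=cv2.cvtColor(s['pixels'],cv2.COLOR_RGB2HSV)
np.set_printoptions(linewidth=250)
print(h[227:238,278:289,0]);print(h[227:238,278:289,1])
print(h2[214:225,278:291,0]);print(h2[214:225,278:291,1])
for u,v in [(260,230),(240,240),(300,250),(262,205),(380,225),(372,240),(386,231)]: print((u,v),h[v,u])
print(s['pixels'][148,334:352])
print(t['pixels'][226:237,381:392].sum(2))
```

```text
[[15 15 15 15 15 15 15 15 15 15 15]
 [15 15 15 17 20 21 20 16 14 15 15]
 [15 15 18 20 23 23 22 20 16 14 14]
 [14 16 21 21 23 23 22 21 19 15 14]
 [14 17 22 21 24 25 24 22 20 16 14]
 [15 16 22 21 22 23 23 23 19 16 14]
 [15 15 22 23 21 21 21 22 19 15 15]
 [15 15 17 21 21 21 22 20 16 15 15]
 [15 15 15 16 18 18 18 16 15 15 15]
 [15 15 15 14 15 15 15 14 14 15 14]
 [15 15 14 15 15 14 15 15 15 15 15]]
[[179 176 178 179 174 177 180 175 177 178 180]
 [178 176 178 180 186 185 183 176 176 180 179]
 [182 179 181 180 187 183 183 182 179 176 177]
 [175 178 181 185 182 185 179 184 181 175 175]
 [179 178 183 186 189 189 185 184 183 178 176]
 [179 180 184 188 190 198 192 186 180 180 176]
 [176 176 183 187 191 192 189 184 182 180 179]
 [180 178 180 184 185 186 186 182 179 180 174]
 [177 179 180 183 183 180 180 182 177 177 176]
 [179 177 177 177 179 178 179 176 175 178 180]
 [178 176 177 177 177 173 178 178 180 176 178]]
[[14 14 14 13 14 13 13 13 13 14 14 14 14]
 [13 14 13 13 14 13 13 14 12 14 13 13 13]
 [14 13 13 15 17 17 16 17 15 14 14 14 14]
 [14 14 16 18 18 16 16 17 18 16 14 14 14]
 [13 16 20 20 15 
[... 1147 characters left out ...]
]
 [205 204 145]
 [108  87  64]
 [130 103  75]
 [137 113  83]
 [189 170 124]
 [230 222 161]
 [228 220 162]
 [227 222 164]
 [226 223 165]
 [225 221 162]
 [226 219 160]
 [225 216 158]]
[[164 148 117 112 111 139 156 260 391 422 422]
 [157 127 103 109 114 155 169 236 383 421 418]
 [145 118 104 110 134 162 167 188 384 428 430]
 [122 106 109 115 197 244 214 167 382 432 432]
 [105 108 113 176 288 338 316 216 358 424 432]
 [116 125 132 226 341 371 352 233 321 412 425]
 [144 146 155 200 291 327 285 196 293 405 429]
 [143 142 151 164 187 220 191 168 267 398 431]
 [129 126 151 161 164 164 169 168 243 393 431]
 [141 147 156 163 160 164 168 170 201 384 429]
 [165 159 163 165 166 163 168 175 175 381 428]]
```

```bash
cat > m.py <<'E'
from h import *
def up(c,box,f=8):
    u0,v0,u1,v1=box; return cv2.resize(c['pixels'][v0:v1,u0:u1].astype(np.float32),None,fx=f,fy=f,interpolation=cv2.INTER_CUBIC)
def big(m): return max(cv2.findContours(m.astype(np.uint8),cv2.RETR_EXTERNAL,cv2.CHAIN_APPROX_NONE)[0],key=cv2.contourArea)
def ring(c,box):
    p=up(c,box); r=p[...,1]/(p[...,0]+1); b=np.median(r); th=(b+np.percentile(r,98))/2
    e=cv2.fitEllipse(cv2.convexHull(big(r>th))); return np.array(e[0])/8-.4375+box[:2],np.array(e[1])/8
E
python3 - <<'E'
from m import *
t=load('top0');s=load('side0')
rt,a=ring(t,(274,223,293,242)); rs,b=ring(s,(274,210,294,229))
print('ring',rt,a,rs,b,onz(t,*rt,.07),onz(s,*rs,.07),tri(t,rt,s,rs))
# dowel top
p=up(t,(382,228,391,236)).sum(2); k=big(p>255); e=cv2.minEnclosingCircle(k); dt=np.array(e[0])/8-.4375+[382,228]
print('dowel top',dt,e[1]/8*1.591/452*1000,onz(t,*dt,.14))
# dowel axis in side
L=s['pixels'].astype(float).sum(2); ax=[]
for v in range(144,158):
    row=L[v,334:353]; th=(np.percentile(row,80)+row.min())/2; d=np.where(row<th)[0]
    ax.append((v,334+d.min(),334+d.max()))
print(ax)
# block top & case lid & rim in top
h=cv2.cvtColor(t['pixels'],cv2.COLOR_RGB2HSV)
m=np.zeros(h.shape[:2],bool); m[200:262,212:310]=True
lid=m&(h[...,0]<=17)&(h[...,1]>155); k=big(cv2.morphologyEx(lid.astype(np.uint8),cv2.MORPH_OPEN,np.ones((3,3))))
B=cv2.boxPoints(cv2.minAreaRect(k)); W=np.array([onz(t,*q,.07) for q in B])[:,:2]; print('lid',B.round(1).tolist(),W.round(4).tolist(),W.mean(0),[np.linalg.norm(W[i]-W[i-1]) for i in(1,2)])
for i in(1,2):
  d=W[i]-W[i-1]; print(np.degrees(np.arctan2(d[1],d[0])))
m=np.zeros(h.shape[:2],bool); m[205:260,360:396]=True
bl=m&(h[...,1]>110)&(h[...,2]<130); k=big(cv2.morphologyEx(bl.astype(np.uint8),cv2.MORPH_OPEN,np.ones((3,3))))
B=cv2.boxPoints(cv2.minAreaRect(k)); W=np.array([onz(t,*q,.055) for q in B])[:,:2]; print('block',B.round(1).tolist(),W.mean(0),[np.linalg.norm(W[i]-W[i-1]) for i in(1,2)])
for i in(1,2):
  d=W[i]-W[i-1]; print(np.degrees(np.arctan2(d[1],d[0])))
E
```

```text
ring [282.77194309 231.37105942] [6.94606209 7.34437227] [283.57433605 218.96663284] [6.13696194 9.03504658] [0.50264956 0.01937603 0.07      ] [0.50102403 0.01875948 0.07      ] (array([0.50189987, 0.01897055, 0.06983017]), np.float64(0.0017209965489348058))
dowel top [389.4375 231.5   ] 14.299684125765236 [ 0.50499154 -0.35600458  0.14      ]
[(144, np.int64(342), np.int64(344)), (145, np.int64(341), np.int64(343)), (146, np.int64(341), np.int64(343)), (147, np.int64(341), np.int64(343)), (148, np.int64(341), np.int64(343)), (149, np.int64(341), np.int64(343)), (150, np.int64(341), np.int64(343)), (151, np.int64(340), np.int64(343)), (152, np.int64(340), np.int64(342)), (153, np.int64(340), np.int64(342)), (154, np.int64(340), np.int64(342)), (155, np.int64(340), np.int64(342)), (156, np.int64(334), np.int64(342)), (157, np.int64(334), np.int64(342))]
lid [[217.89999389648438, 242.60000610351562], [222.39999389648438, 204.89999389648438], [302.29998779296875, 214.60000610351562], [297.79998779296875, 252.3000030517578]] [[0.4569, 0.2573], [0.5969, 0.2448], [0.5661, -0.0516], [0.4269, -0.0369]] [0.51168559 0.10340361] [np.float64(0.14056103527961475), np.float64(0.2979963765416265)]
-5.116535549881236
-95.93253249528854
block [[367.1000061035156, 210.39999389648438], [387.5, 207.1999969482422], [395.29998779296875, 258.0], [374.8999938964844, 261.1000061035156]] [ 0.50033839 -0.34468807] [np.float64(0.0766171873956263), np.float64(0.1894122511905062)]
-80.19757896008835
-171.45399125285346
```

Run:
```python
from m import *
t=load('top0');s=load('side0')
p=t['pixels'][229:234,384:389].astype(float).sum(2)-190; p[p<0]=0
v,u=np.mgrid[229:234,384:389]; d=np.array([(u*p).sum(),(v*p).sum()])/p.sum(); T=onz(t,*d,.14)
print('top',d,T,'side tri',tri(t,d,s,(343.3,142)))
# side: world point on dowel axis compared with axis columns at rows
for z in(.06,.08,.1,.12,.14): print(z,proj(s,[T[0],T[1],z]))
L=s['pixels'].astype(float).sum(2)
for v in(145,148,151,154):
    r=L[v,336:349]; w=np.clip(np.median(r)-60-r,0,None); print(v,(w*np.arange(336,349)).sum()/w.sum(), r.astype(int))
```

```text
top [386.07590529 230.89066852] [ 0.50692002 -0.34424138  0.14      ] side tri (array([ 0.50615982, -0.34592471,  0.13441744]), np.float64(0.002414694592941225))
0.06 [339.61342699 160.66335355]
0.08 [340.36722733 155.81594059]
0.1 [341.13646427 150.86926047]
0.12 [341.9216169  145.82023238]
0.14 [342.72318434 140.66564674]
145 342.3337912087912 [621 623 622 620 573 391 288 308 465 621 611 605 600]
148 342.07961399276235 [613 614 626 634 554 259 308 333 483 613 610 613 614]
151 341.3333333333333 [614 623 627 580 371 288 312 446 611 612 603 601 600]
154 341.06910039113427 [607 600 612 542 268 298 341 474 611 602 596 597 609]
```

Units first: shifts go in shares of 75 cm and turns go in shares of 180 degrees. So 26 cm is 0.3467, 22.95 cm is 0.306, -14 degrees is -0.0778.

Call:
play_rows(translation=[[0.02,0.0173,0],[0.06,0.0533,0],[0.1067,0.0933,0],[0.1533,0.136,0],[0.2,0.176,0],[0.2467,0.2173,0],[0.2933,0.2587,0],[0.3267,0.288,-0.0133],[0.3427,0.3027,-0.0267],[0.3467,0.306,-0.04]], delta_rot=[[0,0,-0.0056],[0,0,-0.0167],[0,0,-0.0278],[0,0,-0.0389],[0,0,-0.05],[0,0,-0.0611],[0,0,-0.0722],[0,0,-0.0778],[0,0,-0.0778],[0,0,-0.0778]])

```text
time: 1.1
tcp_pos: [0.5075, -0.3433, 0.2191]
orientation: [-0.0, 0.997, 0.082, -0.0]
ft_force: [-0.3, -0.1, 1.0]
finger_gap: 0.0854
grasp_force: 0.0
```

Run:
```python
from m import *
c=snap('side','side1');o=robot.get_obs();print(o['tcp_pos'],o['orientation'],o['ft_force'],proj(c,o['tcp_pos']),o['time'])
```

```text
[ 0.50622712 -0.34328428  0.2168631 ] [-0.00140991  0.99666489  0.08157715 -0.00150867] [-0.45485012  1.00063999 -0.72360693] [346.02996634 119.9969479 ] 1.15
```

Converted, -12 cm is -0.16, -11.2 cm is -0.1493.

Call:
play_rows(translation=[[0,-0.0013,-0.0133],[0,-0.0013,-0.0333],[0,-0.0013,-0.0533],[0,-0.0013,-0.0733],[0,-0.0013,-0.0933],[0,-0.0013,-0.1133],[0,-0.0013,-0.1333],[0,-0.0013,-0.1493],[0,-0.0013,-0.16],[0,-0.0013,-0.16]], delta_rot=[[0,0,0],[0,0,0],[0,0,0],[0,0,0],[0,0,0],[0,0,0],[0,0,0],[0,0,0],[0,0,0],[0,0,0]])

```text
time: 2.15
tcp_pos: [0.5061, -0.3451, 0.0987]
orientation: [-0.001, 0.997, 0.081, -0.001]
ft_force: [-0.6, -0.6, 0.6]
finger_gap: 0.0854
grasp_force: 0.0
```

Run:
```python
from m import *
c=snap('side','side2');t=snap('top','top2');o=robot.get_obs();print(o['tcp_pos'],o['ft_force'],proj(c,o['tcp_pos']),o['time'])
I=np.zeros((400,800,3),np.uint8)
I[:,:400]=cv2.resize(c['pixels'][110:190,300:380],(400,400),interpolation=cv2.INTER_CUBIC);I[:,400:]=cv2.resize(t['pixels'][190:270,340:420],(400,400),interpolation=cv2.INTER_CUBIC)
cv2.imwrite('pics/crop2.png',I[:,:,::-1])
```

```text
[ 0.5069454  -0.3458948   0.10054131] [ 0.21214342 -0.26372961  0.3631128 ] [341.37217164 150.50855377] 2.25
```

View pics/crop2.png

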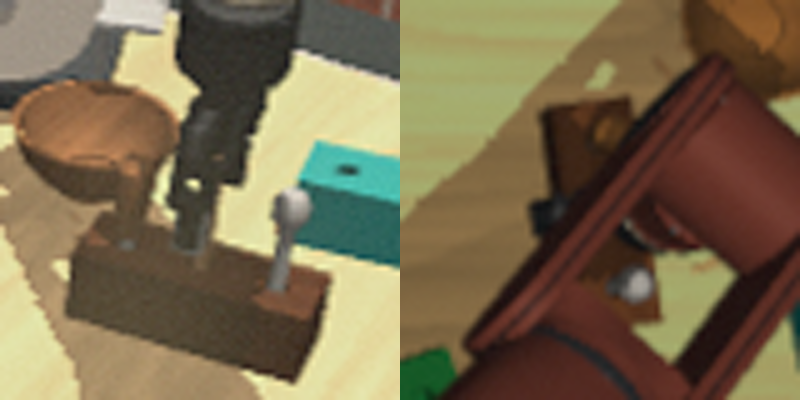

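The side crop shows the open fingers straddling the dowel at about (338,150), clear of the awl (325,150) and the bar (357,160). I'll close gently.

Call:
play_rows(translation=[[0,0,0],[0,0,0],[0,0,0],[0,0,0],[0,0,0],[0,0,0],[0,0,0],[0,0,0],[0,0,0],[0,0,0]], delta_rot=[[0,0,0],[0,0,0],[0,0,0],[0,0,0],[0,0,0],[0,0,0],[0,0,0],[0,0,0],[0,0,0],[0,0,0]], gripper=0.5, force=50)

```text
time: 3.25
tcp_pos: [0.5068, -0.3458, 0.1005]
orientation: [0.0, 0.997, 0.081, 0.0]
ft_force: [0.2, 0.1, 3.4]
finger_gap: 0.0107
grasp_force: 48.7
```

Converted, 8.5 cm is 0.1133, 8 cm is 0.1067.

Call:
play_rows(translation=[[0,0,0.004],[0,0,0.0133],[0,0,0.0267],[0,0,0.0427],[0,0,0.06],[0,0,0.0773],[0,0,0.0933],[0,0,0.1067],[0,0,0.1133],[0,0,0.1133]], delta_rot=[[0,0,0],[0,0,0],[0,0,0],[0,0,0],[0,0,0],[0,0,0],[0,0,0],[0,0,0],[0,0,0],[0,0,0]])

```text
time: 4.25
tcp_pos: [0.5071, -0.3461, 0.1864]
orientation: [0.001, 0.997, 0.081, 0.001]
ft_force: [0.4, -0.2, 0.1]
finger_gap: 0.0106
grasp_force: 48.6
```

Converted, 28.5 cm is 0.38, 27.5 cm is 0.3667, -15 degrees is -0.0833.

Call:
play_rows(translation=[[0,0.0133,0],[0,0.0467,0],[0,0.1,0],[0,0.16,0],[0,0.22,0],[-0.0013,0.28,0],[-0.0027,0.3333,0],[-0.0027,0.3667,0],[-0.0027,0.38,0],[-0.0027,0.38,0]], delta_rot=[[0,0,0],[0,0,0],[0,0,-0.0111],[0,0,-0.0222],[0,0,-0.0333],[0,0,-0.0444],[0,0,-0.0556],[0,0,-0.0667],[0,0,-0.0778],[0,0,-0.0833]])

```text
time: 5.25
tcp_pos: [0.5038, -0.0585, 0.1844]
orientation: [-0.0, 0.999, -0.049, -0.001]
ft_force: [-0.3, 0.0, 0.4]
finger_gap: 0.0102
grasp_force: 48.7
```

Run:
```python
from m import *
c=snap('side','side3');t=snap('top','top3')
for i in range(3):
  o=robot.get_obs();print(o['tcp_pos'],o['orientation'],o['ft_force'],o['time'],o['grasp_force'])
p=o['tcp_pos'];print(proj(c,p),proj(c,p-[0,0,.085]),proj(t,p-[0,0,.085]))
I=np.zeros((400,800,3),np.uint8)
I[:,:400]=cv2.resize(c['pixels'][130:230,230:330],(400,400),interpolation=cv2.INTER_CUBIC);I[:,400:]=cv2.resize(t['pixels'][190:270,260:340],(400,400),interpolation=cv2.INTER_CUBIC)
cv2.imwrite('pics/crop3.png',I[:,:,::-1])
```

```text
[ 0.50425173 -0.06043     0.18472044] [-1.09514882e-05  9.98764514e-01 -4.96910258e-02 -4.98161695e-04] [-0.62026377 -0.43526521  0.49892808] 5.35 48.70859205722809
[ 0.50425173 -0.06043     0.18472044] [-1.09514882e-05  9.98764514e-01 -4.96910258e-02 -4.98161695e-04] [-0.62026377 -0.43526521  0.49892808] 5.35 48.70859205722809
[ 0.50425173 -0.06043     0.18472044] [-1.09514882e-05  9.98764514e-01 -4.96910258e-02 -4.98161695e-04] [-0.62026377 -0.43526521  0.49892808] 5.35 48.70859205722809
[299.5651052  172.12667089] [297.83247283 195.68981252] [304.79340923 230.85421771]
```

View pics/crop3.png

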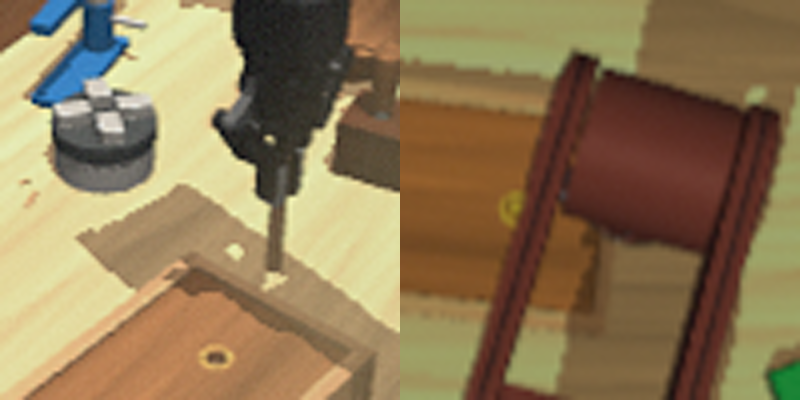

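The crop shows the dowel held upright, with its lower end at about (298,197) against a prediction of (298,196). The ring is at (284,219) in the side view and hidden in the top view. I'll hover over the hole and compare within the side view.

Converted, 7.95 cm is 0.106, -0.35 cm is -0.0047.

Call:
play_rows(translation=[[-0.0007,0.0067,0],[-0.0013,0.02,0],[-0.0027,0.04,0],[-0.0033,0.06,-0.0027],[-0.004,0.08,-0.008],[-0.0047,0.096,-0.0133],[-0.0047,0.104,-0.0187],[-0.0047,0.106,-0.024],[-0.0047,0.106,-0.0267],[-0.0047,0.106,-0.0267]], delta_rot=[[0,0,0],[0,0,0],[0,0,0],[0,0,0],[0,0,0],[0,0,0],[0,0,0],[0,0,0],[0,0,0],[0,0,0]])

```text
time: 6.35
tcp_pos: [0.501, 0.0185, 0.1648]
orientation: [0.0, 0.999, -0.05, -0.0]
ft_force: [0.5, 0.2, -1.1]
finger_gap: 0.0111
grasp_force: 48.7
```

Run:
```python
from m import *
c=snap('side','side4');t=snap('top','top4')
o=robot.get_obs();p=o['tcp_pos'];print(p,o['ft_force'],o['time'])
for z in (.02,.03,.05,.07,.085): print(z,proj(c,p-[0,0,z]))
b=p-[0,0,.085]; print('end circle',[proj(c,b+.006*np.array([np.cos(a),np.sin(a),0])).round(2).tolist() for a in np.arange(0,6.28,np.pi/2)])
I=np.zeros((500,800,3),np.uint8)
I[:,:500]=cv2.resize(c['pixels'][180:230,260:310],(500,500),interpolation=cv2.INTER_CUBIC);I[:300,500:]=cv2.resize(t['pixels'][200:260,250:310],(300,300),interpolation=cv2.INTER_CUBIC)
cv2.imwrite('pics/crop4.png',I[:,:,::-1])
np.set_printoptions(linewidth=250)
print(c['pixels'][195:224,276:294].astype(int).sum(2))
```

```text
[0.50131683 0.01829348 0.16532771] [-0.22669608  0.67061184  0.25954084] 6.45
0.02 [284.46161025 198.57512641]
0.03 [284.33935114 201.37606617]
0.05 [284.0994402 206.8723934]
0.07 [283.86548178 212.2323491 ]
0.085 [283.69378728 216.16584704]
end circle [[281.91, 215.33], [282.52, 217.37], [285.49, 217.01], [284.85, 214.97]]
[[326 339 305 118 135 130 121 141 206 270 244 161 139 143 303 529 624 619]
 [346 364 309 112 132 126 142 146 201 273 234 176 143 173 311 532 627 622]
 [363 284 222 115 138 141 140 132 215 283 229 188 135 180 369 575 629 621]
 [299 244 220 117 131 142 131 150 215 272 249 186 134 256 501 632 625 606]
 [246 246 226 139 151 142 138 149 216 274 257 266 279 317 499 606 616 605]
 [239 248 253 267 235 169 128 147 210 267 240 280 377 357 454 577 598 607]
 [246 259 259 277 264 238 210 230 270 275 251 260 328 351 459 528 408 444]
 [264 255 270 261 254 253 259 250 271 258 252 250 253 288 362 390 362 365]
 [258 268 265 254 263 259 260 260 258 263 242 246 302 325 267 280 324 354]
 [255 251 243 259 271 276 260 246 258 264 247 256 282 299 276 266 266 280]
 [260 266 262 258 267 27
[... 701 characters left out ...]
280 273 289 283 278 280]
 [277 268 267 279 265 257 241 265 268 256 263 287 276 293 287 283 278 282]
 [255 271 281 282 268 266 279 267 261 255 272 282 290 281 278 279 289 278]
 [359 255 250 270 296 323 310 281 274 257 280 313 277 277 270 276 283 280]
 [408 392 398 374 333 297 241 246 241 253 310 353 299 274 276 297 281 287]
 [415 402 410 418 436 364 199 200 213 222 263 336 318 285 283 281 279 291]
 [406 397 398 427 499 466 310 346 337 284 285 332 300 287 287 280 279 287]
 [407 401 394 390 430 502 515 466 399 339 337 315 277 282 286 283 288 270]
 [394 391 390 383 393 406 427 424 419 410 360 260 264 278 275 275 275 285]
 [395 392 399 405 397 397 381 386 399 400 388 367 381 342 268 272 273 270]]
```

View pics/crop4.png

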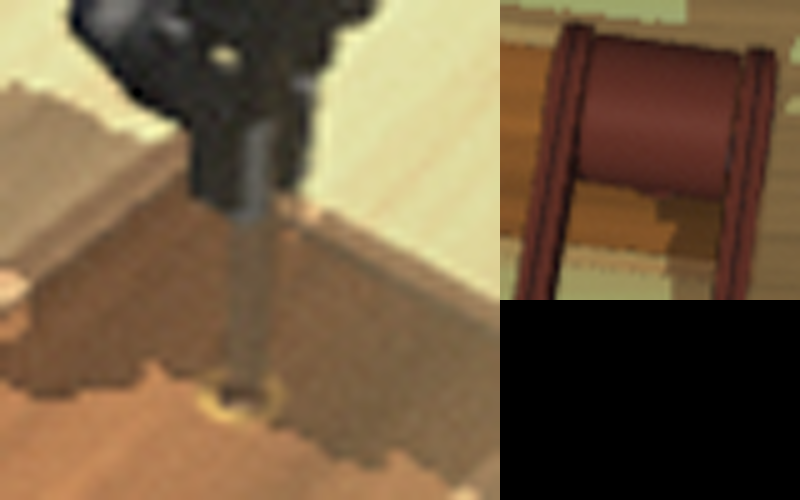

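The crop shows the dowel end at about (284,217), directly above the ring at (283.5,219). The top view is hidden by the arm. I'll fit the dowel's axis by its grey tone.

Run:
```python
from m import *
c=load('side4'); P=c['pixels'].astype(float); sat=(P.max(2)-P.min(2))/P.max(2)
np.set_printoptions(linewidth=200,precision=2,suppress=True)
pts=[]
for v in range(203,216):
    r=sat[v,278:292]; w=np.clip(.75*np.median(np.r_[r[:3],r[-3:]])+.25*r.min()-r,0,None); u=(w*np.arange(278,292)).sum()/w.sum(); pts.append((v,u))
    if v%3==0: print(v,r)
pts=np.array(pts);f=np.polyfit(pts[:,0],pts[:,1],1);print(pts[:,1],np.polyval(f,[204,210,216.17,218.8]))
rs,b=ring(load('side0'),(274,210,294,229))
p0=np.array([.5015,.019,.07]);J=np.c_[proj(c,p0+[.001,0,0])-proj(c,p0),proj(c,p0+[0,.001,0])-proj(c,p0)];print('px per mm x,y',J,rs)
```

```text
204 [0.53 0.5  0.48 0.5  0.46 0.42 0.41 0.4  0.42 0.47 0.49 0.47 0.47 0.45]
207 [0.53 0.51 0.49 0.5  0.47 0.41 0.41 0.41 0.42 0.47 0.51 0.51 0.47 0.47]
210 [0.51 0.51 0.5  0.49 0.47 0.41 0.43 0.41 0.44 0.47 0.48 0.48 0.49 0.47]
213 [0.49 0.53 0.51 0.52 0.46 0.41 0.42 0.38 0.42 0.51 0.49 0.49 0.48 0.48]
[286.02 284.74 284.45 284.64 284.94 284.3  284.89 284.48 284.83 284.19 284.51 283.99 284.08] [285.07 284.53 283.97 283.73]
px per mm x,y [[-0.3  -0.19]
 [-0.14  0.2 ]] [283.57 218.97]
```

Converted, -1.1 cm is -0.0147, -1.05 cm is -0.014.

Call:
play_rows(translation=[[0.0004,0.0005,-0.0027],[0.0004,0.0005,-0.0053],[0.0004,0.0005,-0.008],[0.0004,0.0005,-0.0093],[0.0004,0.0005,-0.0107],[0.0004,0.0005,-0.012],[0.0004,0.0005,-0.0127],[0.0004,0.0005,-0.0133],[0.0004,0.0005,-0.014],[0.0004,0.0005,-0.0147]], delta_rot=[[0,0,0],[0,0,0],[0,0,0],[0,0,0],[0,0,0],[0,0,0],[0,0,0],[0,0,0],[0,0,0],[0,0,0]])

```text
time: 7.45
tcp_pos: [0.5015, 0.0192, 0.1543]
orientation: [0.0, 0.999, -0.05, 0.0]
ft_force: [0.3, 0.1, 0.4]
finger_gap: 0.0106
grasp_force: 48.7
```

Converted, -0.2 cm is -0.0027, -0.18 cm is -0.0024.

Call:
play_rows(translation=[[0,0,-0.0003],[0,0,-0.0005],[0,0,-0.0008],[0,0,-0.0011],[0,0,-0.0013],[0,0,-0.0016],[0,0,-0.0019],[0,0,-0.0021],[0,0,-0.0024],[0,0,-0.0027]], delta_rot=[[0,0,0],[0,0,0],[0,0,0],[0,0,0],[0,0,0],[0,0,0],[0,0,0],[0,0,0],[0,0,0],[0,0,0]])

```text
time: 8.45
tcp_pos: [0.5016, 0.0191, 0.1524]
orientation: [0.0, 0.999, -0.05, 0.0]
ft_force: [0.5, -0.7, 0.6]
finger_gap: 0.0109
grasp_force: 48.8
```

Converted, -0.3 cm is -0.004, -0.27 cm is -0.0036.

Call:
play_rows(translation=[[0,0,-0.0004],[0,0,-0.0008],[0,0,-0.0012],[0,0,-0.0016],[0,0,-0.002],[0,0,-0.0024],[0,0,-0.0028],[0,0,-0.0032],[0,0,-0.0036],[0,0,-0.004]], delta_rot=[[0,0,0],[0,0,0],[0,0,0],[0,0,0],[0,0,0],[0,0,0],[0,0,0],[0,0,0],[0,0,0],[0,0,0]])

```text
time: 9.45
tcp_pos: [0.5016, 0.0191, 0.1494]
orientation: [0.0, 0.999, -0.05, 0.0]
ft_force: [0.4, -1.6, 0.9]
finger_gap: 0.0104
grasp_force: 48.8
```

Converted, -0.5 cm is -0.0067, -0.05 cm is -0.0007.

Call:
play_rows(translation=[[0,-0.0004,-0.0007],[0,-0.0004,-0.0013],[0,-0.0004,-0.002],[0,-0.0004,-0.0027],[0,-0.0004,-0.0035],[0,-0.0004,-0.0043],[0,-0.0004,-0.0051],[0,-0.0004,-0.0059],[0,-0.0004,-0.0067],[0,-0.0004,-0.0067]], delta_rot=[[0,0,0],[0,0,0],[0,0,0],[0,0,0],[0,0,0],[0,0,0],[0,0,0],[0,0,0],[0,0,0],[0,0,0]])

```text
time: 10.45
tcp_pos: [0.5015, 0.0189, 0.1442]
orientation: [-0.0, 0.999, -0.05, -0.0]
ft_force: [0.2, -1.2, 0.0]
finger_gap: 0.0106
grasp_force: 48.7
```

Depth is about 11 mm and the catch has not been touched yet.

Converted, -0.4 cm is -0.0053, -0.05 cm is -0.0007.

Call:
play_rows(translation=[[0,-0.0003,-0.0007],[0,-0.0003,-0.0013],[0,-0.0003,-0.002],[0,-0.0003,-0.0027],[0,-0.0003,-0.0033],[0,-0.0003,-0.004],[0,-0.0003,-0.0047],[0,-0.0003,-0.0053],[0,-0.0003,-0.0053],[0,-0.0003,-0.0053]], delta_rot=[[0,0,0],[0,0,0],[0,0,0],[0,0,0],[0,0,0],[0,0,0],[0,0,0],[0,0,0],[0,0,0],[0,0,0]])

```text
time: 11.45
tcp_pos: [0.5014, 0.0187, 0.1402]
orientation: [-0.0, 0.999, -0.05, -0.0]
ft_force: [2.2, -0.2, 0.2]
finger_gap: 0.0107
grasp_force: 48.7
```

Converted, -0.4 cm is -0.0053, -0.05 cm is -0.0007.

Call:
play_rows(translation=[[0.0003,0,-0.0007],[0.0003,0,-0.0013],[0.0003,0,-0.002],[0.0003,0,-0.0027],[0.0003,0,-0.0033],[0.0003,0,-0.004],[0.0003,0,-0.0047],[0.0003,0,-0.0053],[0.0003,0,-0.0053],[0.0003,0,-0.0053]], delta_rot=[[0,0,0],[0,0,0],[0,0,0],[0,0,0],[0,0,0],[0,0,0],[0,0,0],[0,0,0],[0,0,0],[0,0,0]])

```text
time: 12.45
tcp_pos: [0.5018, 0.0186, 0.1364]
orientation: [0.0, 0.999, -0.05, 0.0]
ft_force: [0.2, -0.1, 2.6]
finger_gap: 0.0107
grasp_force: 48.7
```

Converted, -0.3 cm is -0.004, -0.28 cm is -0.0037.

Call:
play_rows(translation=[[0,0,-0.0005],[0,0,-0.0011],[0,0,-0.0016],[0,0,-0.0021],[0,0,-0.0027],[0,0,-0.0032],[0,0,-0.0037],[0,0,-0.004],[0,0,-0.004],[0,0,-0.004]], delta_rot=[[0,0,0],[0,0,0],[0,0,0],[0,0,0],[0,0,0],[0,0,0],[0,0,0],[0,0,0],[0,0,0],[0,0,0]])

```text
time: 13.45
tcp_pos: [0.5018, 0.0186, 0.1334]
orientation: [0.0, 0.999, -0.05, 0.0]
ft_force: [-0.6, -1.1, 3.8]
finger_gap: 0.0107
grasp_force: 49.0
```

Run:
```python
from m import *
for i in range(4):
  snap('side','z%d'%i); o=robot.get_obs(); print(o['ft_force'],o['tcp_pos'])
```

```text
[-0.8429753  -1.82654707  3.26805454] [0.50178078 0.01860622 0.1333805 ]
[-0.53215675 -1.30168732  4.09496425] [0.50180922 0.01862088 0.13340724]
[-0.79385599 -0.91800269  3.46595801] [0.50175513 0.01861657 0.13334449]
[-1.80240197 -2.04715002  5.40984127] [0.50177165 0.01863216 0.13335698]
```

Converted, -0.34 cm is -0.0045, -0.32 cm is -0.0043.

Call:
play_rows(translation=[[0,-0.0001,-0.0005],[0,-0.0001,-0.0011],[0,-0.0001,-0.0016],[0,-0.0001,-0.0021],[0,-0.0001,-0.0027],[0,-0.0001,-0.0032],[0,-0.0001,-0.0037],[0,-0.0001,-0.0043],[0,-0.0001,-0.0045],[0,-0.0001,-0.0045]], delta_rot=[[0,0,0],[0,0,0],[0,0,0],[0,0,0],[0,0,0],[0,0,0],[0,0,0],[0,0,0],[0,0,0],[0,0,0]])

```text
time: 14.65
tcp_pos: [0.502, 0.0185, 0.1303]
orientation: [0.0, 0.999, -0.05, 0.0]
ft_force: [-2.2, -1.1, 7.6]
finger_gap: 0.0107
grasp_force: 49.4
```

Run:
```python
from m import *
for i in range(4):
  snap('side','z%d'%i); o=robot.get_obs(); print(o['ft_force'],o['tcp_pos'])
```

```text
[-1.09742176 -0.84964158  6.60453814] [0.50192526 0.0185101  0.13027154]
[-0.70168144 -0.54976404  8.00980596] [0.501932   0.0185149  0.13027627]
[-1.54728751 -0.88433815  6.96348198] [0.5019339  0.01849882 0.13029122]
[-0.53208262 -1.38965623  6.51459035] [0.50192107 0.01849402 0.13028082]
```

Converted, 1.4 cm is 0.0187, 0.06 cm is 0.0008.

Call:
play_rows(translation=[[0,0,0.0007],[0.0001,0.0013,0.0007],[0.0003,0.0027,0.0007],[0.0004,0.004,0.0007],[0.0007,0.006,0.0007],[0.0008,0.008,0.0007],[0.0011,0.0107,0.0007],[0.0013,0.0133,0.0007],[0.0016,0.016,0.0007],[0.0019,0.0187,0.0007]], delta_rot=[[0,0,0],[0,0,0],[0,0,0],[0,0,0],[0,0,0],[0,0,0],[0,0,0],[0,0,0],[0,0,0],[0,0,0]])

```text
time: 15.85
tcp_pos: [0.5033, 0.0313, 0.1307]
orientation: [0.001, 0.999, -0.05, 0.0]
ft_force: [-0.5, -5.9, 6.0]
finger_gap: 0.0112
grasp_force: 49.6
```

Converted, 2 cm is 0.0267, 1.8 cm is 0.024.

Call:
play_rows(translation=[[0.0003,0.0027,0],[0.0005,0.0053,0],[0.0008,0.008,0],[0.0011,0.0107,0],[0.0013,0.0133,0],[0.0016,0.016,0],[0.0019,0.0187,0],[0.0021,0.0213,0],[0.0024,0.024,0],[0.0027,0.0267,0]], delta_rot=[[0,0,0],[0,0,0],[0,0,0],[0,0,0],[0,0,0],[0,0,0],[0,0,0],[0,0,0],[0,0,0],[0,0,0]])

```text
time: 16.85
tcp_pos: [0.505, 0.0527, 0.1302]
orientation: [0.0, 0.999, -0.05, -0.0]
ft_force: [2.5, -2.3, -1.7]
finger_gap: 0.0108
grasp_force: 48.7
```

Run:
```python
from m import *
c=snap('side','side5');o=robot.get_obs();p=o['tcp_pos'];print(p,o['ft_force'],o['time'],proj(c,[p[0],p[1],.07]))
cv2.imwrite('pics/crop5.png',cv2.resize(c['pixels'][150:310,190:340],(600,600),interpolation=cv2.INTER_CUBIC)[:,:,::-1])
```

```text
[0.50506553 0.05300977 0.13025076] [ 3.04762674 -1.40210928 -0.88787137] 16.9 [275.61476254 225.37953996]
```

View pics/crop5.png

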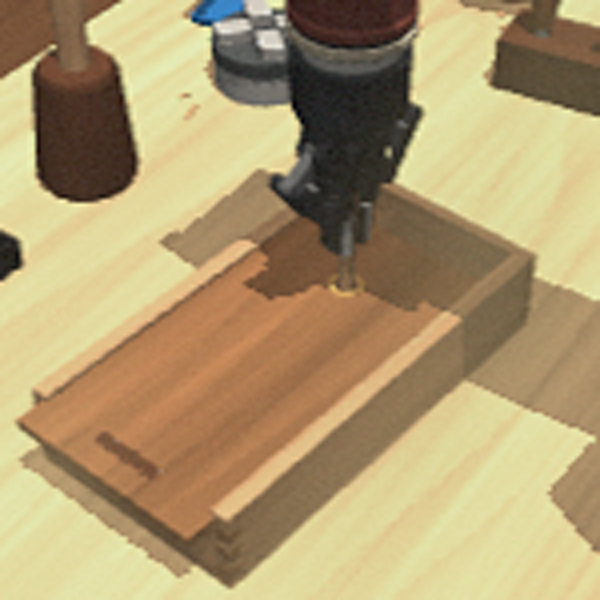

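The crop shows the lid sliding, about 34 mm open, with the dowel in the ring at about (276,222). I'll continue with a small +x correction.

Converted, 5 cm is 0.0667, 4.6 cm is 0.0613.

Call:
play_rows(translation=[[0.0008,0.004,0],[0.0015,0.0093,0],[0.0023,0.016,0],[0.0029,0.0227,0],[0.0037,0.0307,0],[0.0045,0.0387,0],[0.0053,0.0467,0],[0.0061,0.0547,0],[0.0069,0.0613,0],[0.0075,0.0667,0]], delta_rot=[[0,0,0],[0,0,0],[0,0,0],[0,0,0],[0,0,0],[0,0,0],[0,0,0],[0,0,0],[0,0,0],[0,0,0]])

```text
time: 17.9
tcp_pos: [0.5106, 0.1031, 0.1303]
orientation: [-0.0, 0.999, -0.05, -0.0]
ft_force: [1.2, -2.1, -1.7]
finger_gap: 0.0105
grasp_force: 48.8
```

Converted, 3.3 cm is 0.044, 0.05 cm is 0.0007.

Call:
play_rows(translation=[[0.0007,0.0053,0],[0.0013,0.0107,0],[0.002,0.0173,0],[0.0027,0.024,0],[0.0033,0.0293,0],[0.004,0.0347,0],[0.0044,0.0387,0],[0.0047,0.0413,0],[0.0049,0.0427,0],[0.0051,0.044,0]], delta_rot=[[0,0,0],[0,0,0],[0,0,0],[0,0,0],[0,0,0],[0,0,0],[0,0,0],[0,0,0],[0,0,0],[0,0,0]])

```text
time: 18.9
tcp_pos: [0.5144, 0.1356, 0.1304]
orientation: [0.0, 0.999, -0.05, -0.0]
ft_force: [-1.3, -1.6, -0.4]
finger_gap: 0.0106
grasp_force: 48.7
```

Converted, 0.18 cm is 0.0024, 0.16 cm is 0.0021.

Call:
play_rows(translation=[[0,0.0003,0],[0,0.0005,0],[0,0.0008,0],[0.0001,0.0011,0],[0.0001,0.0013,0],[0.0001,0.0016,0],[0.0001,0.0019,0],[0.0001,0.0021,0],[0.0001,0.0024,0],[0.0001,0.0024,0]], delta_rot=[[0,0,0],[0,0,0],[0,0,0],[0,0,0],[0,0,0],[0,0,0],[0,0,0],[0,0,0],[0,0,0],[0,0,0]])

```text
time: 19.9
tcp_pos: [0.5147, 0.1374, 0.1304]
orientation: [-0.0, 0.999, -0.05, 0.0]
ft_force: [-1.0, -2.0, -1.3]
finger_gap: 0.0107
grasp_force: 48.7
```

Run:
```python
from m import *
o=robot.get_obs();p=o['tcp_pos'];print(p,o['ft_force'],o['time'])
c=snap('side','side6');print(proj(c,[p[0],p[1],.07])); o=robot.get_obs();p=o['tcp_pos'];print(p,o['ft_force'],o['joints'])
```

```text
[0.51465738 0.13739534 0.13042093] [-0.97771428 -2.02982636 -1.30535119] 19.9
[254.79229159 242.30400123]
[0.51466136 0.13739051 0.13041069] [-0.75186293 -1.49929405 -0.21920719] [1.12756905e-01 1.21503454e-01 1.87594496e+00 3.24619970e-05
 1.14399672e+00 1.78386554e+00]
```

Converted, 5.5 cm is 0.0733, 4.6 cm is 0.0613.

Call:
play_rows(translation=[[0.0001,-0.0007,0],[0.0001,-0.0011,0.0013],[0.0001,-0.0011,0.0053],[0.0001,-0.0011,0.0107],[0.0001,-0.0011,0.0173],[0.0001,-0.0011,0.0253],[0.0001,-0.0011,0.036],[0.0001,-0.0011,0.048],[0.0001,-0.0011,0.0613],[0.0001,-0.0011,0.0733]], delta_rot=[[0,0,0],[0,0,0],[0,0,0],[0,0,0],[0,0,0],[0,0,0],[0,0,0],[0,0,0],[0,0,0],[0,0,0]])

```text
time: 20.95
tcp_pos: [0.515, 0.1366, 0.1867]
orientation: [-0.0, 0.999, -0.05, 0.0]
ft_force: [-0.4, 0.0, 0.5]
finger_gap: 0.0105
grasp_force: 48.8
```

Run:
```python
from m import *
c=snap('side','side7');o=robot.get_obs();p=o['tcp_pos'];print(p,o['ft_force'],o['time'])
```

```text
[0.51587729 0.13673231 0.18829047] [ 1.25023376 -0.03017594  1.30898473] 21.0
```

Converted, -26 cm is -0.3467, -25 cm is -0.3333, 15 degrees is 0.0833.

Call:
play_rows(translation=[[0,-0.0133,0],[0,-0.04,0],[0,-0.08,0],[-0.0013,-0.1267,0],[-0.0027,-0.1733,0],[-0.004,-0.22,0],[-0.0053,-0.2667,0],[-0.0067,-0.3067,0],[-0.008,-0.3333,0],[-0.008,-0.3467,0]], delta_rot=[[0,0,0],[0,0,0.0056],[0,0,0.0167],[0,0,0.0278],[0,0,0.0389],[0,0,0.05],[0,0,0.0611],[0,0,0.0722],[0,0,0.0833],[0,0,0.0833]])

```text
time: 22.0
tcp_pos: [0.5079, -0.1256, 0.1848]
orientation: [0.0, 0.997, 0.08, -0.001]
ft_force: [0.4, 1.4, -1.2]
finger_gap: 0.0109
grasp_force: 48.8
```

Converted, -22.23 cm is -0.2964, -21.6 cm is -0.288.

Call:
play_rows(translation=[[0,-0.0133,0],[0,-0.04,0],[0,-0.0867,0],[0,-0.1333,0],[-0.0013,-0.18,0],[-0.002,-0.2267,0],[-0.0027,-0.2667,0],[-0.0027,-0.288,0],[-0.0027,-0.2964,0],[-0.0027,-0.2964,0]], delta_rot=[[0,0,0],[0,0,0],[0,0,0],[0,0,0],[0,0,0],[0,0,0],[0,0,0],[0,0,0],[0,0,0],[0,0,0]])

```text
time: 23.0
tcp_pos: [0.5067, -0.3454, 0.185]
orientation: [-0.0, 0.997, 0.08, -0.0]
ft_force: [0.6, 0.4, -0.1]
finger_gap: 0.0111
grasp_force: 48.8
```

Run:
```python
from m import *
c=snap('side','side8');t=snap('top','top8');o=robot.get_obs();p=o['tcp_pos'];print(p,o['orientation'],o['ft_force'],o['time'],proj(c,p-[0,0,.085]))
rs=proj(c,[.5145,.138,.07]);print(rs)
r,e=ring(c,(245,232,266,254));print(r,e,onz(c,*r,.07))
print(proj(t,[.5145,.138,.07]))
I=np.zeros((500,800,3),np.uint8)
I[:,:400]=cv2.resize(c['pixels'][120:195,300:360],(400,500),interpolation=cv2.INTER_CUBIC);I[:400,400:]=cv2.resize(t['pixels'][180:280,200:300],(400,400),interpolation=cv2.INTER_CUBIC)
cv2.imwrite('pics/crop6.png',I[:,:,::-1])
```

```text
[ 0.506901   -0.3443447   0.18516703] [-5.12743990e-04  9.96707450e-01  8.10800624e-02 -1.43557059e-04] [ 0.06908055  0.25181535 -0.49068094] 23.1 [341.16187629 150.81540601]
[254.7049413  242.46715774]
[255.34753036 242.43026924] [7.19667292 9.77946472] [0.51318644 0.13692317 0.07      ]
[250.65583587 227.57291519]
```

View pics/crop6.png

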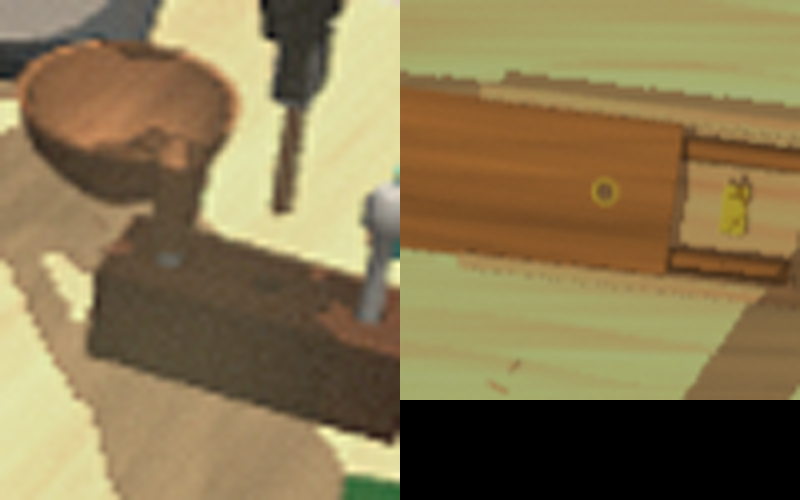

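The side ring is now 118.7 mm from its closed position, so the lid is fully open. The dowel hangs over the block's empty middle hole. I'll lower it.

Converted, -5.3 cm is -0.0707, -5 cm is -0.0667.

Call:
play_rows(translation=[[0,0,-0.0067],[0,0,-0.0173],[0,0,-0.0293],[0,0,-0.04],[0,0,-0.048],[0,0,-0.0547],[0,0,-0.0587],[0,0,-0.0627],[0,0,-0.0667],[0,0,-0.0707]], delta_rot=[[0,0,0],[0,0,0],[0,0,0],[0,0,0],[0,0,0],[0,0,0],[0,0,0],[0,0,0],[0,0,0],[0,0,0]])

```text
time: 24.1
tcp_pos: [0.5069, -0.3459, 0.1325]
orientation: [0.0, 0.997, 0.081, 0.0]
ft_force: [0.5, 0.3, -1.0]
finger_gap: 0.0104
grasp_force: 48.8
```

Converted, -3.05 cm is -0.0407, -3 cm is -0.04.

Call:
play_rows(translation=[[0,0,-0.0053],[0,0,-0.0107],[0,0,-0.016],[0,0,-0.0213],[0,0,-0.0267],[0,0,-0.0307],[0,0,-0.0347],[0,0,-0.0373],[0,0,-0.04],[0,0,-0.0407]], delta_rot=[[0,0,0],[0,0,0],[0,0,0],[0,0,0],[0,0,0],[0,0,0],[0,0,0],[0,0,0],[0,0,0],[0,0,0]])

```text
time: 25.1
tcp_pos: [0.5066, -0.3457, 0.1017]
orientation: [-0.0, 0.997, 0.081, -0.0]
ft_force: [-0.6, 0.4, -1.3]
finger_gap: 0.0108
grasp_force: 48.8
```

Depth is right, with 1–2 mm left above the floor. I'll release it: open partly, then fully, and retreat straight up.

Converted, -0.1 cm is -0.0013, -0.05 cm is -0.0007.

Call:
play_rows(translation=[[0,0,-0.0007],[0,0,-0.0013],[0,0,-0.0013],[0,0,-0.0013],[0,0,-0.0013],[0,0,-0.0013],[0,0,-0.0013],[0,0,-0.0013],[0,0,-0.0013],[0,0,-0.0013]], delta_rot=[[0,0,0],[0,0,0],[0,0,0],[0,0,0],[0,0,0],[0,0,0],[0,0,0],[0,0,0],[0,0,0],[0,0,0]])

```text
time: 26.1
tcp_pos: [0.5067, -0.3457, 0.1009]
orientation: [-0.0, 0.997, 0.081, -0.0]
ft_force: [0.2, 0.3, 0.3]
finger_gap: 0.0104
grasp_force: 48.8
```

Call:
play_rows(translation=[[0,0,0],[0,0,0],[0,0,0],[0,0,0],[0,0,0],[0,0,0],[0,0,0],[0,0,0],[0,0,0],[0,0,0]], delta_rot=[[0,0,0],[0,0,0],[0,0,0],[0,0,0],[0,0,0],[0,0,0],[0,0,0],[0,0,0],[0,0,0],[0,0,0]], gripper=6)

```text
time: 27.1
tcp_pos: [0.5067, -0.3457, 0.1009]
orientation: [-0.0, 0.997, 0.081, -0.0]
ft_force: [0.0, 1.0, -0.3]
finger_gap: 0.06
grasp_force: 0.0
```

Converted, 13 cm is 0.1733, 12 cm is 0.16.

Call:
play_rows(translation=[[0,0,0.0067],[0,0,0.02],[0,0,0.04],[0,0,0.06],[0,0,0.08],[0,0,0.1],[0,0,0.12],[0,0,0.14],[0,0,0.16],[0,0,0.1733]], delta_rot=[[0,0,0],[0,0,0],[0,0,0],[0,0,0],[0,0,0],[0,0,0],[0,0,0],[0,0,0],[0,0,0],[0,0,0]])

```text
time: 28.1
tcp_pos: [0.5071, -0.3461, 0.2329]
orientation: [0.001, 0.997, 0.081, 0.001]
ft_force: [-0.4, -0.4, 0.5]
finger_gap: 0.0601
grasp_force: 0.0
```

Call:
play_rows(translation=[[0,0.0133,0],[0,0.04,0],[0,0.08,0],[0,0.12,0],[0,0.16,0],[0,0.2,0],[0,0.2267,0],[0,0.24,0],[0,0.24,0],[0,0.24,0]], delta_rot=[[0,0,0],[0,0,0],[0,0,0],[0,0,0],[0,0,0],[0,0,0],[0,0,0],[0,0,0],[0,0,0],[0,0,0]])

```text
time: 29.1
tcp_pos: [0.5065, -0.1657, 0.2305]
orientation: [0.0, 0.997, 0.081, -0.0]
ft_force: [0.1, -0.8, -0.7]
finger_gap: 0.0598
grasp_force: 0.0
```

Run:
```python
from m import *
c=snap('side','side9');t=snap('top','top9');o=robot.get_obs();print(o['tcp_pos'],o['finger_gap'],o['ft_force'],o['time'])
p=t['pixels'][229:234,384:389].astype(float).sum(2)-190; p[p<0]=0
v,u=np.mgrid[229:234,384:389]; d=np.array([(u*p).sum(),(v*p).sum()])/p.sum(); print(d,onz(t,*d,.14),proj(c,[.506,-.345,.14]))
r,e=ring(c,(245,232,266,254));print(onz(c,*r,.07))
I=np.zeros((500,800,3),np.uint8)
I[:,:400]=cv2.resize(c['pixels'][120:195,310:370],(400,500),interpolation=cv2.INTER_CUBIC);I[:400,400:]=cv2.resize(t['pixels'][195:275,340:420],(400,400),interpolation=cv2.INTER_CUBIC)
cv2.imwrite('pics/crop7.png',I[:,:,::-1])
```

```text
[ 0.50663464 -0.1664305   0.23074868] 0.06013523212269756 [-0.37086192 -0.34509365 -0.92018384] 29.2
[386.28627196 230.71633051] [ 0.50754685 -0.34497936  0.14      ] [343.07740947 140.65234055]
[0.51307171 0.13680073 0.07      ]
```

View pics/crop7.png

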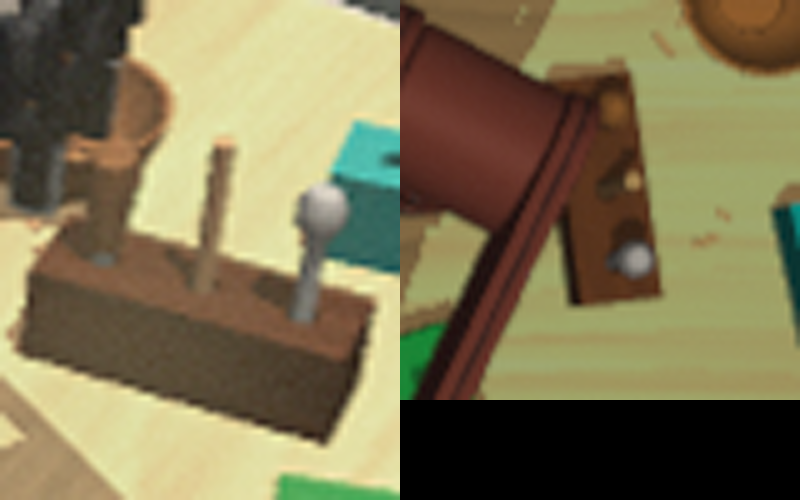

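The dowel stands upright in the middle hole with its top at about (343,141), exactly the row expected for full depth. The awl and bar have not moved, and the lid is still open.

```bash
python3 -c "
from workcell import robot
print(robot.hand_in())"
```

```text
the job is handed in; nothing more can be done
None
```

I handed the job in at about 29 s with the lid slid open about 119 mm, the dowel back upright at the bottom of the block's middle hole, and the awl and bar where they were; the largest force I read was about 8 N, and the hand-in returned no verdict.

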